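# Hold a notched counting slide home in the label reader

### The arm

A 7-joint arm with a two-finger parallel gripper is mounted at the origin on a cart in front of the work surface, level with it; the furniture and walls round the work are solid. World frame = base frame: x ahead of the robot, y to its left, z up, the work surface at z = 0. Lengths are in m, angles in rad, forces in N, time in s.
With the tool pointing down it reaches from about 0.425 to 0.875 m from the base axis. Payload 9.9 kg.
Tool frame: the origin (TCP) lies at the very end of the fingers, on their centre line; the grasp point (between the pads) lies 19 mm behind it (env.pinch_z is the distance from the TCP to the grasp point, in m); z points along the fingers, y is the direction in which the jaws open and shut (so a half turn about z gives the same grasp; the last joint's range is limited). The gripper opens to 85 mm and grips with 20 to 120 N. Pads are 22 mm wide; open, the fingers measure 114 mm over their backs; the gripper's body (76 mm by 85 mm) begins 54 mm behind the grasp point. The pads swing forward as they close: fully open they stand 13 mm farther back than shut.
Start: joints at [-1.275, 0.576, 0.025, 1.437, -0.015, 1.129, -0.057], TCP at [0.25, 0.627, 0.231] pointing down, gripper open.
Joint ranges: [-2.76, 2.76], [-0.34, 2.15], [-1.52, 1.57], [0.19, 2.46], [-1.09, 4.23], [0.17, 1.99], [-2.82, 2.82]. Speed limits (rad/s): [2.22, 2.22, 3.01, 3.01, 3.14, 3.14, 3.14].

### API

Orientations are given as a rotation vector (axis times angle).
In Python, from workcell import env gives the robot as it stands. The module is installed in compiled form; this text tells all that it offers.
- The arm moves only by the tool play_rows, never from a script. Its arguments are lists of equal length, an entry for each row: "xyz": the shift along the world's x, y, z in m, a list of three; "rot": the turn, a rotation vector about the world's x, y, z in rad, a list of three; "hand": the opening, from -1 (shut) to 1 (fully open). In form: {"xyz": [[x, y, z], ...], "rot": [[ax, ay, az], ...], "hand": [hand, ...]}. A call has 1 to 20 rows; each row shifts and turns the commanded pose from where the row before left it; what a row does not reach is not made up. A row lasts 1/12 s, in which the tool goes at most 41.7 mm and 7.16 degrees, less where a joint would pass 70% of its speed; a pose out of reach is approached as far as the arm can. A call is refused whole if a number of a shift passes 0.0417 or a number of a turn 0.125, either way. A call with a gripper value outside its range is refused whole. The fingers move at their own pace and stop on an object; "grip_force" is the grip in N (left out, the last holds). Time passes only in rows, so rows that do not move let the fingers close. It gives the time, the measured TCP pose, the force and the opening at its end, in the units of the state.
- env.observe(): the state, without advancing time (a new reading comes with each control period).
- env.snapshot(name): name is "side" or "top"; returns (picture, depth): 420x560x3 uint8, blue, green, red; 420x560 float32, m along the optical axis (not along the pixel's ray), 0 where there is no reading.
- env.camera_params(name): a dict with "mtx" (3x3 intrinsics, pixels), "origin" and "orientation" of the camera in the world. Camera axes: x right, y up, looking along -z (the intrinsics and any distortion apply to the point x, -y, -z); pixel columns grow to the right and rows downward; lengths in m; the calibration is good to about 2 mm. A picture is of the moment at which its call begins. camera_params takes no time and is no camera call.
- env.close_job(): hands the job in, once; it reports no verdict.
The state is a dict: "time_s": time; "joint_pos": joint angles; "qvel": joint speeds; "joint_efforts": joint torques, N m; "eef_pos": TCP position; "tcp_rot": TCP orientation; "contact_force": force on the tool from outside, world axes, zero at the start; "torque": the same for the moment, N m; "finger_gap": finger opening in m.
Only numpy, scipy, OpenCV 4.12 (cv2) and the standard library are available. Lean on these libraries where they do the work, as an engineer would, in place of code of your own. Each camera call takes 0.05 s, during which the arm holds its last target. There are 200 camera calls.

### The job

Set the lamp dial of the label reader to the steel tab clipped on its scale, leaving the tab where it is. Then pick up the slide that has the corner notch (not the blank one, which stays where it lies), and slide its frosted end, label up, into the reader's slot until it is fully home against the sprung trigger, without ramming the glass. The trigger pushes the slide back out when let go, so finish while still holding the slide home in the slot.

Things in the scene. Friction and masses are not known exactly. Their poses are not given: they have to be found in the camera images.
- reader: slide-label reader, fixed bench instrument 124 (x) x 160 (y) x 78 mm high: grey lower shell, black band with the slot, pale upper shell. Origin: centre of its underside on the desk; x points into it, away from its front face (at x = -62 mm), y to its left seen from the front, z up. Top deck at z = 78 mm, low trim to 81 mm.
- slot_home (a point): centre of the slot's end wall, 30 mm inside the front face, 46.5 mm above the desk, at (-32, -36, 46.5) mm in the reader; axes as the reader's. A steel key fills the end wall's right (-y) corner, 7 mm long in x, 7 mm wide, full height: only a slide with its notch at the front right corner passes it, any other stops 7 mm short.
- slot_mouth (a point): centre of the slot's mouth in the front face, same height and axes as slot_home. The slot is 38.4 mm wide (mouth flared to about 50), floor 42 mm and roof 54 mm above the desk. The slide goes in level, straight along x; 46 mm of it stay outside, so grip it across its width well over 30 mm from the frosted end.
- trigger (a joint): the sprung steel read trigger in the slot's end wall, near the slot's centre line: 0 standing out 6 mm, grows in m as it is pushed in; 0.006 when the slide's end touches the end wall (fully home). Takes about 2 N at first and 4.5 N when flush, and springs back.
- dial_axis (a point): on the lamp dial's vertical axis, 96 mm above the desk, mid height of its bar grip, at (-4, 38, 96) mm in the reader. Black dial: 39 mm round skirt up to 85 mm above the desk, on it a bar to pinch across from above, 11 mm thick, about 34 mm long, 85 to 103 mm above the desk, with a nose and white line at the pointer end. Nothing else within 45 mm stands above 85 mm.
- dial (a joint): angle of the lamp dial in rad, 0 to 4.71, growing clockwise seen from above; at value q the pointer (nose of the bar) points in the direction 2.356 - q counter-clockwise from the reader's x axis. Stays where it is left (friction 0.03 N m).
- dial_pointer (a point): the point 27 mm from the axis in the direction in which the dial's nose points, 83 mm above the desk; turns with the dial.
- tab (a joint): angle of the setting tab in rad, on the same scale and zero as the dial: the dial is set when joint dial equals joint tab. Stiff; must not be shifted.
- tab_tip (a point): the tooth of the setting tab, a small steel tooth 3.6 mm wide on a thin steel collar round the dial's skirt, 27 mm from the dial's axis (it reaches from 22 to 33 mm), point 83 mm above the desk; its top is 82.6 mm above the desk.
- slide: thick glass counting slide to present, 76 x 35 x 5 mm, about 32 g, lying label up on the desk in any direction. Origin: centre of its underside; x along it to the frosted end, z up out of the label side. The last 22 mm to +x are frosted white with a small code label on top; the corner at +x, -y has a square notch 8 x 8 mm. The rest is clear glass with an H-shaped groove.
- slide_tip (a point): middle of the slide's frosted end face, at (38, 0, 2.5) mm in the slide; axes as the slide's.
- slide_notch (a point): centre of the notch, at (34, -13.5, 2.5) mm in the slide.
- blank: a blank glass slide, same size 76 x 35 x 5 mm, all clear, no notch, no frosted end; stays where it lies. Origin: centre of its underside.
There are look-alikes about, which are no part of the job. Leave any black or blue look-alike of the slide alone.

How it is judged:
By the outcome, as a careful person would: the job done as asked, in the order asked, and still so for the second after the job is handed in, while the arm keeps its last pose, push and grip.
It also fails if it takes over 64 s, if anything falls off the work surface, if the arm or the gripper's body presses on something with over 40 N, if the wrist force passes 120 N, or if a joint passes its speed limit or range.

## Working session

There is one attempt and no reset: what is moved stays moved. The work goes in short steps, Python scripts to look and compute and a tool call to move; the robot and the scene stay as the last step left them, time stands still between calls to the robot, and variables do not carry over. Pictures are saved under pics/ and viewed, about 8 in all and at most 12, crops included, and the job is handed in when it is done.

Besides the shell and the picture viewer there is one more tool, called after "Request:" as name(argument=value, ...) on one line, values as JSON. play_rows: Moves the arm, as the interface text tells. Its arguments: {"type":"object","properties":{"xyz":{"type":"array","items":{"type":"array","items":{"type":"number"}}},"rot":{"type":"array","items":{"type":"array","items":{"type":"number"}}},"hand":{"type":"array","items":{"type":"number"}},"grip_force":{"type":"number"}},"required":["xyz","rot","hand"]}

```bash
mkdir -p pics; cat > h.py <<'E'
from workcell import env
import numpy as np, cv2
from scipy.spatial.transform import Rotation as R
def cam(n):
    p=env.camera_params(n); o=np.array(p['orientation'],float)
    if o.shape==(3,3): M=o
    elif o.size==3: M=R.from_rotvec(o).as_matrix()
    else: M=None
    return np.array(p['mtx']),np.array(p['origin']),M,p
def ray(n,uv):
    K,o,M,p=cam(n); uv=np.atleast_2d(np.array(uv,float))
    d=np.c_[(uv[:,0]-K[0,2])/K[0,0],-(uv[:,1]-K[1,2])/K[1,1],-np.ones(len(uv))]
    return o,d@M.T
def plane(n,uv,z):
    o,d=ray(n,uv); return o+d*((z-o[2])/d[:,2])[:,None]
def proj(n,P):
    K,o,M,p=cam(n); c=(np.atleast_2d(P)-o)@M
    return np.c_[K[0,0]*c[:,0]/-c[:,2]+K[0,2],-K[1,1]*c[:,1]/-c[:,2]+K[1,2]]
def pts(n,dep):
    v,u=np.indices(dep.shape); o,d=ray(n,np.c_[u.ravel(),v.ravel()])
    return (o+d*dep.ravel()[:,None]).reshape(dep.shape+(3,))
E
python3 - <<'E'
from h import *
for n in('top','side'):
    im,d=env.snapshot(n); cv2.imwrite(f'pics/{n}0.png',im); np.savez(f'{n}0.npz',im=im,d=d); print(n,env.camera_params(n))
print(env.observe(), env.pinch_z)
E
```

```text
top {'mtx': array([[379.1241818 ,   0.        , 278.51555412],
       [  0.        , 379.1241818 , 208.75942027],
       [  0.        ,   0.        ,   1.        ]]), 'origin': array([ 0.34518381, -0.01447718,  0.93616276]), 'orientation': array([ 0.13401626, -0.12162943, -1.57562879])}
side {'mtx': array([[545.37656736,   0.        , 274.09565657],
       [  0.        , 545.37656736, 204.48857487],
       [  0.        ,   0.        ,   1.        ]]), 'origin': array([ 0.30534891, -0.93139293,  0.9192614 ]), 'orientation': array([ 0.83254469, -0.07622029, -0.22695583])}
{'time_s': 0.1, 'joint_pos': array([-1.27480335,  0.57643854,  0.02486975,  1.43779683, -0.0150287 ,
        1.1290009 , -0.05649444]), 'qvel': array([ 0.001499  , -0.00155911,  0.000848  , -0.00069099, -0.00028469,
        0.00018417, -0.00101468]), 'joint_efforts': array([ 5.76001243e-03, -7.67310333e+01,  2.25763522e+00, -2.86607838e+01,
        1.57567172e-02,  8.70795222e-03,  3.47949799e-05]), 'eef_pos': array([0.25009199, 0.62653791, 0.23054536]), 'tcp_rot': array([-5.92946116e-01, -3.08490795e+00,  2.26613437e-03]), 'contact_force': array([ 0.05990034,  0.02800077, -0.49050155]), 'torque': array([ 0.0168344 ,  0.02166311, -0.04274353]), 'finger_gap': 0.08564418007661444} 0.0187
```

View pics/top0.png

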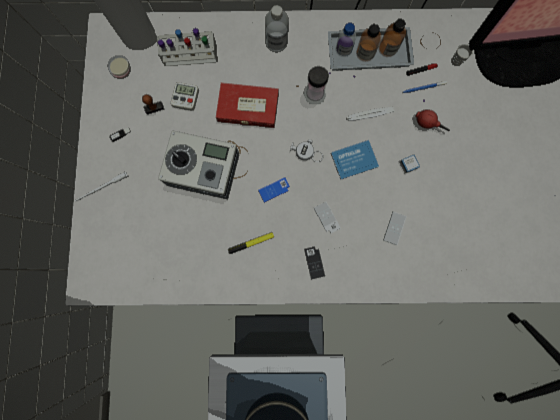

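View pics/side0.png

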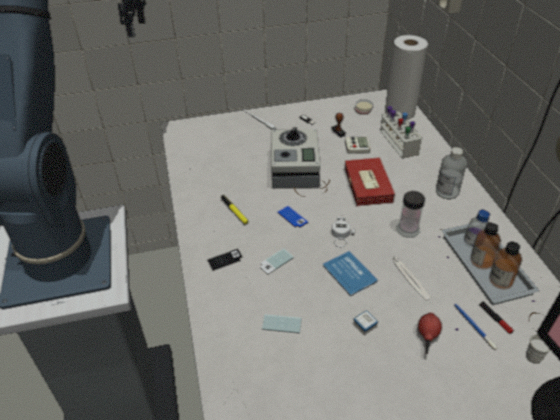

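The top view shows the reader at (200,163) with its dial at (180,158), the clear slide at (326,217) and the blank at (395,228). The blue and black look-alikes are at (273,189) and (315,262). The side view shows the same layout. Next I'll enlarge the dial and slide.

```bash
python3 - <<'E'
from h import *
T=np.load('top0.npz');S=np.load('side0.npz')
def c(im,x,y,w,h,s): return cv2.resize(im[y:y+h,x:x+w],(w*s,h*s),interpolation=cv2.INTER_CUBIC)
a=c(T['im'],150,125,100,75,4); b=c(T['im'],300,195,50,50,6)
e=c(S['im'],260,115,70,80,4-0); f=c(S['im'],250,240,60,45,6)
cv=np.zeros((600,800,3),np.uint8)
for m,x,y in((a,0,0),(b,400,0),(e,0,300),(f,400,300)): 
    h,w=m.shape[:2]; h=min(h,600-y); cv[y:y+h,x:x+w]=m[:h]
cv2.imwrite('pics/crops.png',cv)
# reader deck by depth
for n,Z in(('top',T),('side',S)):
    P=pts(n,Z['d']); x0,y0,x1,y1=(155,125,245,205) if n=='top' else (262,115,330,195)
    v,u=np.indices(Z['d'].shape); m=(Z['d']>0)&(P[...,2]>0.070)&(P[...,2]<0.084)&(u>x0)&(u<x1)&(v>y0)&(v<y1)
    q=P[m]; r=cv2.minAreaRect(q[:,:2].astype(np.float32)*1000); print(n,m.sum(),np.median(q[:,2]),r)
    # desk height
    D=P[(Z['d']>0)&(abs(P[...,2])<0.02)&(P[...,0]>.3)]; print('desk',np.median(D[:,2]))
    # slides: pixel height
    for uv in ([(326,217),(395,228)] if n=='top' else [(277,262),(282,324)]): print(plane(n,uv,0.005),P[uv[1],uv[0]])
E
```

```text
top 3202 0.07950651900310474 ((601.5309448242188, 182.24697875976562), (160.2093505859375, 125.04307556152344), 76.97029113769531)
desk 0.000981869860030793
[[ 0.47617578 -0.12521235  0.005     ]] [ 0.47627765 -0.12529847  0.00427584]
[[ 0.44728246 -0.29413202  0.005     ]] [ 0.44723575 -0.29400408  0.00542598]
side 1697 0.0789392476095786 ((604.1581420898438, 179.5341796875), (167.6941375732422, 123.75765228271484), 76.59344482421875)
desk 0.00048573514067251633
[[ 0.4796907  -0.13379999  0.005     ]] [ 0.4798739  -0.13296189  0.00403931]
[[ 0.45068439 -0.29776404  0.005     ]] [ 0.45105918 -0.29613006  0.00264234]
```

View pics/crops.png

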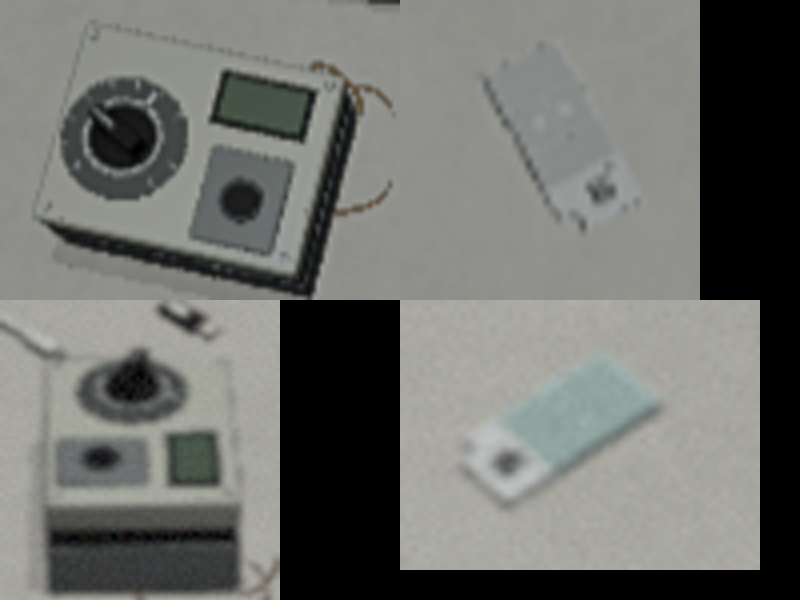

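The crop shows the bar nose with its white line pointing upper-left at about (95,108), around a dial centre of (124,137). The tooth candidate is at about (148,98). The frosted, notched end of the slide points down-right in the top view. I'll rectify the dial plane from averaged frames and get the slide corners.

```bash
cat >> h.py <<'E'
def avg(n,k):
    return np.mean([env.snapshot(n)[0].astype(np.float32) for _ in range(k)],0)
def rect(n,im,c,yaw,z,half,px):
    # rectified patch at height z: up = reader x, left = reader y
    N=int(2*half*px); j,i=np.indices((N,N)); X=half-(j+.5)/px; Y=half-(i+.5)/px
    P=np.c_[(c[0]+X*np.cos(yaw)-Y*np.sin(yaw)).ravel(),(c[1]+X*np.sin(yaw)+Y*np.cos(yaw)).ravel(),np.full(N*N,z)]
    uv=proj(n,P).astype(np.float32).reshape(N,N,2)
    return cv2.remap(im,uv[...,0],uv[...,1],cv2.INTER_CUBIC)
E
python3 - <<'E'
from h import *
T=avg('top',8);S=avg('side',8); np.savez('avg0.npz',T=T,S=S)
out=[];yaw=np.radians(-13)
for n,im,c in(('top',T,(.6015,.1822)),('side',S,(.6042,.1795))):
    Rz=np.array([[np.cos(yaw),-np.sin(yaw)],[np.sin(yaw),np.cos(yaw)]]); a=np.array(c)+Rz@[-.004,.038]; print(n,'axis',a)
    g=rect(n,im,a,yaw,.0826,.045,4000); g=np.clip(g*1.6,0,255).astype(np.uint8)
    out.append(g)
    sc=[(314.2,207.5),(325.5,202),(339.5,228.3)] if n=='top' else [(283.3,248.7),(293.7,257),(268,274.2)]
    P=plane(n,sc,.005)[:,:2]; print(P,np.linalg.norm(np.diff(P,axis=0),axis=1))
    q=rect(n,im,(.478,-.129),0,.005,.06,3000); out.append(np.clip(q*1.3,0,255).astype(np.uint8))
cv=np.zeros((720,720,3),np.uint8)
for k,m in enumerate(out): 
    y,x=360*(k//2),360*(k%2); cv[y:y+360,x:x+360]=m
cv2.imwrite('pics/rect.png',cv[:, :]) if 0 else cv2.imwrite('pics/rect.png',cv2.resize(cv,(600,600),interpolation=cv2.INTER_AREA))
print(R.from_rotvec(env.observe()['tcp_rot']).as_matrix())
E
```

```text
top axis [0.60615066 0.22012587]
[[ 0.50030887 -0.09655493]
 [ 0.51394818 -0.12503168]
 [ 0.44775437 -0.15765724]] [0.03157461 0.07379734]
side axis [0.60885066 0.21742587]
[[ 0.50313622 -0.09791055]
 [ 0.51965966 -0.12853921]
 [ 0.45231057 -0.16351003]] [0.03480141 0.07588714]
[[-9.28741699e-01  3.70727468e-01  2.63259541e-05]
 [ 3.70727468e-01  9.28741700e-01 -8.72613257e-06]
 [-2.76850284e-05  1.65543110e-06 -1.00000000e+00]]
```

View pics/rect.png

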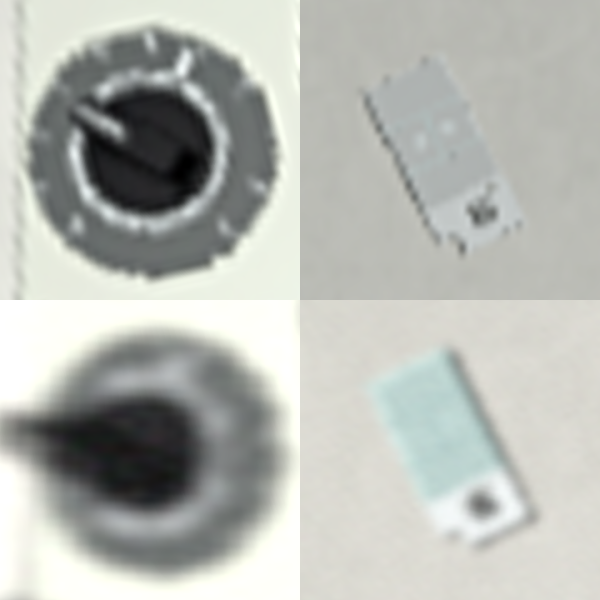

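The rectified top patch shows the collar ring centred near (148,149), the tooth at (183,62) and the nose line from (75,108) to (122,133). The notch is at the lower left of the frosted end. Next I'll refine the tooth and nose angles and the slide pose numerically.

```bash
python3 - <<'E'
from h import *
A=np.load('avg0.npz'); yaw=np.radians(-13); px=8000
a=np.array([.60615,.22013])
g=cv2.cvtColor(np.clip(rect('top',A['T'],a,yaw,.0826,.045,px),0,255).astype(np.uint8),cv2.COLOR_BGR2GRAY)
N=g.shape[0]; j,i=np.indices(g.shape); X=.045-(j+.5)/px; Y=.045-(i+.5)/px
# disc outline (grey scale disc vs pale deck) centre
r=np.hypot(X,Y); dark=((g<g[r<.044].max()*.6)&(r<.042)).astype(np.uint8)
cs,_=cv2.findContours(dark,cv2.RETR_EXTERNAL,cv2.CHAIN_APPROX_NONE); c=max(cs,key=cv2.contourArea)
(el,ax,_)=cv2.fitEllipse(c); print('disc centre reader mm',(.045-el[1]/px)*1e3,(.045-el[0]/px)*1e3,np.array(ax)/px*1e3)
med=np.median(g[(r>.024)&(r<.032)]); print('med',med)
for off in([0,0],[(.045-el[1]/px),(.045-el[0]/px)]):
    x,y=X-off[0],Y-off[1]; rr=np.hypot(x,y); th=np.degrees(np.arctan2(y,x))
    m=(rr>.0245)&(rr<.032)&(abs(th+21)<18); w=np.clip(g.astype(float)-med-25,0,None)*m
    print('tooth deg rel reader',(w*th).sum()/w.sum(), 'r',(w*rr).sum()/w.sum(),'world',(w*th).sum()/w.sum()-13)
# nose white line: bright inside r<.021 , left-up
g2=cv2.cvtColor(np.clip(rect('top',A['T'],a,yaw,.103,.045,px),0,255).astype(np.uint8),cv2.COLOR_BGR2GRAY)
th=np.degrees(np.arctan2(Y,X)); m=(r<.030)&(abs(th-62)<35)&(g2>95)
n,l,st,ce=cv2.connectedComponentsWithStats(m.astype(np.uint8))
for k in range(1,n):
    if st[k,4]>200:
        p=np.c_[X[l==k],Y[l==k]].astype(np.float32); v=cv2.fitLine(p,cv2.DIST_L2,0,.01,.01).ravel(); print('blob',st[k,4],p.mean(0)*1e3,np.degrees(np.arctan2(v[1],v[0])))
# slide from side view: saturation+brightness vs desk
for nme,key in(('side','S'),('top','T')):
    q=rect(nme,A[key],(.478,-.129),0,.005,.06,5000); bg=np.median(q.reshape(-1,3),0)
    d=np.abs(q-bg).max(2); m=(d>(18 if nme=='side' else 12)).astype(np.uint8); m=cv2.morphologyEx(m,cv2.MORPH_CLOSE,np.ones((15,15))); m=cv2.morphologyEx(m,cv2.MORPH_OPEN,np.ones((25,25)))
    cs,_=cv2.findContours(m,cv2.RETR_EXTERNAL,cv2.CHAIN_APPROX_NONE); c=max(cs,key=cv2.contourArea); (cx,cy),wh,an=cv2.minAreaRect(c)
    print(nme,'slide centre',.478+.06-cy/5000,-.129+.06-cx/5000,np.array(wh)/5,an)
E
```

```text
disc centre reader mm -1.4301910400390665 -0.5335960388183625 [72.31290436 73.30142975]
med 68.0
tooth deg rel reader -21.46146675050028 r 0.02784015964099471 world -34.46146675050028
tooth deg rel reader -18.977127449976145 r 0.02810306909288435 world -31.977127449976145
blob 7384 [13.352085 23.219545] -29.988422
blob 468 [12.262812  7.354435] 24.870144
blob 1028 [2.412694  5.1453137] 60.463387
blob 373 [-0.75653476 14.78636   ] -57.021008
side slide centre 0.47653145141601566 -0.131265234375 [78.96455078 39.62078552] 63.94197463989258
top slide centre 0.45007727050781254 -0.13759437866210938 [22.30091858 37.86006165] 67.03622436523438
```

```bash
python3 - <<'E'
from h import *
from scipy.optimize import least_squares
A=np.load('avg0.npz'); yaw=np.radians(-13); px=8000
a=np.array([.60615,.22013])
for z in(.079,.0815,.0826):
    g=cv2.cvtColor(np.clip(rect('top',A['T'],a,yaw,z,.045,px),0,255).astype(np.uint8),cv2.COLOR_BGR2GRAY).astype(np.float32)
    pol=lambda x,y: cv2.remap(g,np.float32([[(.045-y)*px-.5]]),np.float32([[(.045-x)*px-.5]]),cv2.INTER_LINEAR)[0,0]
    # ridge (collar) and outer disc edge per direction
    for name,lo,hi in(('collar',.017,.0265),('disc',.031,.042)):
        E=[]
        for t in np.radians(np.arange(-180,180,4)):
            d=np.degrees(t)
            if name=='collar' and (abs(d+20)<14 or abs(d-62)<30): continue
            rs=np.arange(lo,hi,.0002); pr=np.array([pol(r*np.cos(t),r*np.sin(t)) for r in rs])
            if name=='collar':
                w=np.clip(pr-85,0,None); 
                if w.sum()<20: continue
                r0=(w*rs).sum()/w.sum()
            else: r0=rs[np.argmax(np.diff(cv2.GaussianBlur(pr[:,None],(1,9),0).ravel()))]
            E.append((r0*np.cos(t),r0*np.sin(t)))
        E=np.array(E); s=least_squares(lambda p:np.hypot(E[:,0]-p[0],E[:,1]-p[1])-p[2],[0,0,.02],loss='soft_l1',f_scale=.0005)
        print(z,name,len(E),s.x*1e3)
    if z==.0826:
        X0=.045-(np.indices(g.shape)[0]+.5)/px;Y0=.045-(np.indices(g.shape)[1]+.5)/px
        m=(np.hypot(X0,Y0)>.0245)&(np.hypot(X0,Y0)<.033)&(abs(np.degrees(np.arctan2(Y0,X0))+21)<14)
        w=np.clip(g-95,0,None)*m; w/=w.sum(); mu=np.array([(w*X0).sum(),(w*Y0).sum()]); C=np.cov(np.c_[X0[m],Y0[m]].T,aweights=w[m]); ev,V=np.linalg.eigh(C)
        print('tooth centroid mm',mu*1e3,'long axis deg',np.degrees(np.arctan2(V[1,1],V[0,1])),np.sqrt(ev)*1e3)
E
```

```text
0.079 collar 69 [ 0.67619368  1.74717618 22.3400976 ]
0.079 disc 90 [-0.14771643  0.38043076 37.38222755]
0.0815 collar 69 [ 0.09682793  0.91076781 22.27927162]
0.0815 disc 90 [-0.83039427 -0.42527217 37.25844328]
0.0826 collar 69 [-0.1634611   0.54128823 22.24939805]
0.0826 disc 90 [-1.11951684 -0.81150912 37.16593652]
tooth centroid mm [ 25.8971877  -10.18228181] long axis deg 159.7907909854053 [0.94050501 2.00458893]
```

Request:
play_rows(xyz=[[0.0223,-0.0255,-0.002],[0.0223,-0.0255,-0.002],[0.0223,-0.0255,-0.002],[0.0223,-0.0255,-0.002],[0.0223,-0.0255,-0.002],[0.0223,-0.0255,-0.002],[0.0223,-0.0255,-0.002],[0.0223,-0.0255,-0.002],[0.0223,-0.0255,-0.002],[0.0223,-0.0255,-0.002],[0.0223,-0.0255,-0.002],[0.0223,-0.0255,-0.002],[0.0223,-0.0255,-0.002],[0.0223,-0.0255,-0.002],[0.0223,-0.0255,-0.002],[0.0223,-0.0255,-0.002],[0,0,0],[0,0,0]], rot=[[0,0,0.078],[0,0,0.078],[0,0,0.078],[0,0,0.078],[0,0,0.078],[0,0,0.078],[0,0,0.078],[0,0,0.078],[0,0,0.078],[0,0,0.078],[0,0,0.078],[0,0,0.078],[0,0,0.078],[0,0,0.078],[0,0,0.078],[0,0,0.078],[0,0,0],[0,0,0]], hand=[1,1,1,1,1,1,1,1,1,1,1,1,1,1,1,1,1,1], grip_force=25)

```text
time_s: 2.4
eef_pos: [0.6084, 0.216, 0.1988]
tcp_rot: [1.314, -2.853, 0.001]
contact_force: [-0.2, 0.8, -0.9]
finger_gap: 0.0853
```

Request:
play_rows(xyz=[[-0.0002,0.0006,-0.02],[-0.0002,0.0006,-0.02],[-0.0002,0.0006,-0.02],[-0.0001,0.0006,-0.02],[-0.0001,0.0006,-0.015],[0,0,-0.014],[0,0,0],[0,0,0],[0,0,0],[0,0,0],[0,0,0],[0,0,0],[0,0,0]], rot=[[0,0,0.001],[0,0,0.001],[0,0,0.001],[0,0,0],[0,0,0],[0,0,0],[0,0,0],[0,0,0],[0,0,0],[0,0,0],[0,0,0],[0,0,0],[0,0,0]], hand=[1,1,1,1,1,1,0,-0.3,-0.5,-0.6,-0.75,-0.85,-1])

```text
time_s: 3.48
eef_pos: [0.6086, 0.2206, 0.0916]
tcp_rot: [-1.322, 2.846, -0.004]
contact_force: [5.2, -4.2, 2.0]
finger_gap: 0.0104
```

Request:
play_rows(xyz=[[0.0008,-0.0006,0],[0,0,0],[0,0,0]], rot=[[0,0,0],[0,0,0],[0,0,0]], hand=[-1,-1,-1])

```text
time_s: 3.73
eef_pos: [0.6086, 0.2206, 0.0915]
tcp_rot: [-1.323, 2.846, -0.002]
contact_force: [2.8, -3.1, 5.2]
finger_gap: 0.0102
```

```bash
python3 - <<'E'
from h import *
o=env.observe(); print(o)
M=R.from_rotvec(o['tcp_rot']).as_matrix(); print(M, np.degrees(np.arctan2(M[1,1],M[0,1])))
T=env.snapshot('top')[0]; S=env.snapshot('side')[0]
a=cv2.resize(T[110:215,130:250],None,fx=3.3,fy=3.3,interpolation=cv2.INTER_CUBIC); b=cv2.resize(S[70:200,240:360],None,fx=3.3,fy=3.3,interpolation=cv2.INTER_CUBIC)
c=np.zeros((430,800,3),np.uint8); c[:a.shape[0],:a.shape[1]]=a; c[:b.shape[0],400:400+b.shape[1]]=b; cv2.imwrite('pics/grip.png',np.clip(c*1.5,0,255).astype(np.uint8))
E
```

```text
{'time_s': 3.7333, 'joint_pos': array([-0.27672328,  0.67721213, -0.23904333,  1.66924095,  0.20677802,
        0.81716687,  1.83430817]), 'qvel': array([-7.12072858e-05, -3.73904209e-05,  1.52335025e-03,  3.99525809e-04,
        5.74649432e-04,  8.76707027e-04,  5.88559062e-04]), 'joint_efforts': array([-2.48610958e+00, -7.38313437e+01, -4.75384846e+00, -2.01394379e+01,
       -1.02243785e+00,  2.40991842e-01,  1.59051851e-02]), 'eef_pos': array([0.60861157, 0.22062744, 0.09153078]), 'tcp_rot': array([-1.32285140e+00,  2.84644461e+00, -2.00841941e-03]), 'contact_force': array([ 2.82794909, -3.08304165,  5.20202564]), 'torque': array([-0.65713349, -0.57605936,  0.04981642]), 'finger_gap': 0.010212595243047103}
[[-6.44758785e-01 -7.64379997e-01  3.05433349e-03]
 [-7.64383546e-01  6.44761812e-01  8.29100154e-06]
 [-1.97565507e-03 -2.32933657e-03 -9.99995335e-01]] 139.8520495771677
```

View pics/grip.png

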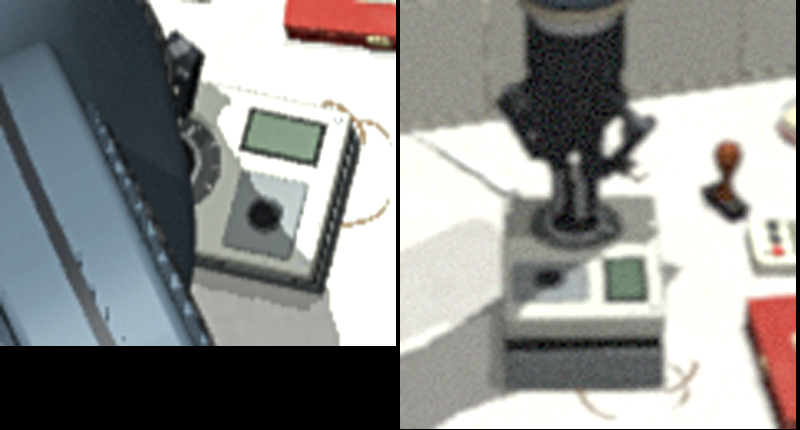

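The gripper is pinching the bar cleanly: the gap is 10.2 mm, and the side crop shows the fingers around the bar at (575,190). Next I'll turn the dial clockwise by 84.6°.

Request:
play_rows(xyz=[[0,-0.00016,0],[0,-0.00016,0],[0,-0.00016,0],[0,-0.00016,0],[0,-0.00016,0],[0,-0.00016,0],[0,-0.00016,0],[0,-0.00016,0],[0,-0.00016,0],[0,-0.00016,0],[0,-0.00016,0],[0,-0.00016,0],[0,-0.00016,0],[0,-0.00016,0],[0,-0.00016,0],[0,-0.00016,0],[0,0,0],[0,0,0],[0,0,0]], rot=[[0,0,-0.0923],[0,0,-0.0923],[0,0,-0.0923],[0,0,-0.0923],[0,0,-0.0923],[0,0,-0.0923],[0,0,-0.0923],[0,0,-0.0923],[0,0,-0.0923],[0,0,-0.0923],[0,0,-0.0923],[0,0,-0.0923],[0,0,-0.0923],[0,0,-0.0923],[0,0,-0.0923],[0,0,-0.0923],[0,0,0],[0,0,0],[0,0,0]], hand=[-1,-1,-1,-1,-1,-1,-1,-1,-1,-1,-1,-1,-1,-1,-1,-1,-1,-1,-1])

```text
time_s: 5.42
eef_pos: [0.6087, 0.2199, 0.0915]
tcp_rot: [0.93, 2.998, 0.005]
contact_force: [4.9, 2.7, 4.8]
finger_gap: 0.0104
```

```bash
python3 - <<'E'
from h import *
o=env.observe(); M=R.from_rotvec(o['tcp_rot']).as_matrix(); print(np.degrees(np.arctan2(M[1,1],M[0,1])),o['contact_force'],o['torque'],o['joint_pos'],o['finger_gap'])
E
```

```text
55.52791841037797 [4.8995608  2.66639763 4.84492132] [ 0.5316541  -1.03131595 -0.05785509] [-0.52737056  0.68016538  0.18077116  1.68141969 -0.16035131  0.79010913
  0.69576487] 0.010373095179223947
```

Request:
play_rows(xyz=[[0,0,0],[0,0,0],[0,0,0],[0,0,0],[0,0,0],[0,0,0.015],[0,0,0.03],[0,0,0.04],[0,-0.015,0.03],[-0.005,-0.035,0.01],[-0.005,-0.038,0],[-0.005,-0.038,0],[-0.005,-0.038,0],[-0.005,-0.038,0],[-0.005,-0.038,0],[-0.01,-0.035,0],[-0.02,-0.033,0],[-0.02,-0.03,0]], rot=[[0,0,-0.005],[0,0,0],[0,0,0],[0,0,0],[0,0,0],[0,0,0],[0,0,0],[0,0,-0.1],[0,0,-0.12],[0,0,-0.12],[0,0,-0.12],[0,0,-0.12],[0,0,-0.12],[0,0,-0.12],[0,0,-0.12],[0,0,-0.12],[0,0,-0.12],[0,0,-0.12]], hand=[-1,-1,0,0,0,0,0.3,0.5,0.5,0.5,0.5,0.5,0.5,0.5,0.5,0.5,0.5,0.5])

```text
time_s: 6.92
eef_pos: [0.5255, -0.1213, 0.2149]
tcp_rot: [-2.57, -1.806, 0.002]
contact_force: [0.1, -0.5, -0.0]
finger_gap: 0.0642
```

```bash
cat > dial.py <<'E'
from h import *
import sys
o=env.observe(); M=R.from_rotvec(o['tcp_rot']).as_matrix(); print(o['eef_pos'],np.degrees(np.arctan2(M[1,1],M[0,1])))
yaw=np.radians(-13); T=avg('top',6); S=avg('side',2); np.savez('avg1.npz',T=T,S=S)
g=np.clip(rect('top',T,(.6061,.2205),yaw,.0826,.045,4400)*1.6,0,255).astype(np.uint8)
g2=np.clip(rect('top',T,(.6061,.2205),yaw,.103,.045,4400)*1.6,0,255).astype(np.uint8)
cv2.imwrite('pics/'+sys.argv[1],np.hstack([g,g2]))
E
python3 dial.py dial1.png
```

```text
[ 0.52550152 -0.12129464  0.21491165] -19.807375254296627
```

View pics/dial1.png

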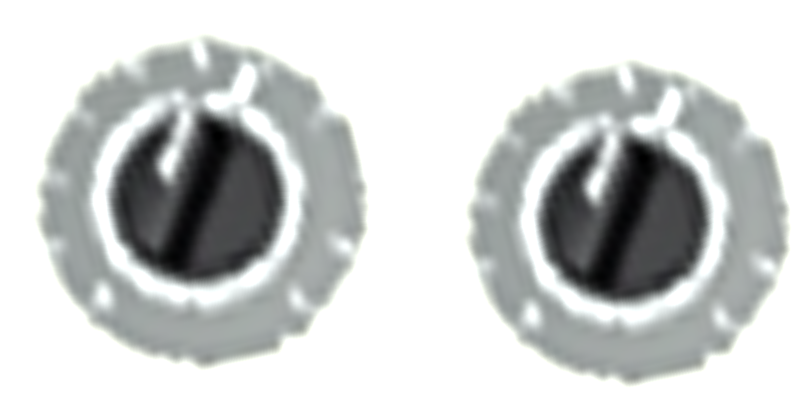

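```bash
python3 - <<'E'
from h import *
T=np.load('avg1.npz')['T']; yaw=np.radians(-13); px=8000
def ang(z,r0,r1,lo,thr):
    g=cv2.cvtColor(rect('top',T,(.6061,.2205),yaw,z,.045,px).astype(np.float32),cv2.COLOR_BGR2GRAY)
    j,i=np.indices(g.shape); X=.045-(j+.5)/px; Y=.045-(i+.5)/px; r=np.hypot(X,Y); th=np.degrees(np.arctan2(Y,X))
    m=(r>r0)&(r<r1)&(abs(th+21)<lo); w=np.clip(g-thr,0,None)*m; w/=w.sum(); mu=((w*X).sum(),(w*Y).sum())
    C=np.cov(np.c_[X[m],Y[m]].T,aweights=w[m]); V=np.linalg.eigh(C)[1][:,1]; V*=np.sign(V[0])
    print(z,r0,r1,thr,'centroid',np.round(np.array(mu)*1e3,2),'pos ang',round(np.degrees(np.arctan2(mu[1],mu[0])),2),'axis ang',round(np.degrees(np.arctan2(V[1],V[0])),2))
for t in(80,95,110): ang(.0826,.0245,.033,12,t)
for t in(60,75,90):
    ang(.103,.004,.0145,28,t); ang(.103,.0,.0145,180,t)
E
```

```text
0.0826 0.0245 0.033 80 centroid [ 26.44 -10.62] pos ang -21.88 axis ang -67.57
0.0826 0.0245 0.033 95 centroid [ 26.28 -10.73] pos ang -22.21 axis ang -36.49
0.0826 0.0245 0.033 110 centroid [ 26.19 -10.6 ] pos ang -22.03 axis ang -27.31
0.103 0.004 0.0145 60 centroid [ 9.15 -2.63] pos ang -16.04 axis ang -10.29
0.103 0.0 0.0145 60 centroid [6.33 5.22] pos ang 39.49 axis ang -63.08
0.103 0.004 0.0145 75 centroid [ 9.09 -2.63] pos ang -16.15 axis ang -12.62
0.103 0.0 0.0145 75 centroid [6.39 5.61] pos ang 41.28 axis ang -63.63
0.103 0.004 0.0145 90 centroid [ 9.01 -2.64] pos ang -16.36 axis ang -15.04
0.103 0.0 0.0145 90 centroid [6.4  6.07] pos ang 43.46 axis ang -64.03
```

```bash
python3 - <<'E'
from h import *
T=np.load('avg1.npz')['T']; yaw=np.radians(-13); px=8000
g=cv2.cvtColor(rect('top',T,(.6061,.2205),yaw,.103,.045,px).astype(np.float32),cv2.COLOR_BGR2GRAY)
P=[];D=[]
for x in np.arange(-.010,.0145,.0005):
    row=g[int((.045-x)*px)]; yc=-x*np.tan(np.radians(21)); ys=.045-(np.arange(len(row))+.5)/px
    m=abs(ys-yc)<.0028; w=np.clip(row[m]-row[m].min()-.4*np.ptp(row[m]),0,None)
    if x>0: P.append((x*1e3,(w*ys[m]).sum()/w.sum()*1e3,row[m].max()))
    # dark side face of the bar on -y side
    m=(ys<yc-.002)&(ys>yc-.011); w=np.clip(np.percentile(row[m],50)-row[m],0,None); D.append((x*1e3,(w*ys[m]).sum()/w.sum()*1e3))
P=np.array(P);D=np.array(D);print(np.round(P[::2],2).tolist());
for nm,Q in(('line',P[(P[:,0]>1.5)&(P[:,0]<12)]),('dark',D[(D[:,0]<9)])):
    v=cv2.fitLine(Q[:,:2].astype(np.float32),cv2.DIST_HUBER,0,.01,.01).ravel(); print(nm,np.degrees(np.arctan(v[1]/v[0])), 'y at x=0', v[3]-v[2]*v[1]/v[0])
E
```

```text
[[0.0, -0.26, 130.66], [1.0, -0.14, 158.12], [2.0, -0.12, 170.67], [3.0, -0.36, 169.14], [4.0, -0.84, 167.09], [5.0, -1.25, 164.43], [6.0, -1.64, 150.52], [7.0, -2.26, 136.37], [8.0, -2.81, 136.7], [9.0, -3.12, 145.46], [10.0, -3.36, 149.38], [11.0, -3.75, 153.66], [12.0, -4.02, 159.45], [13.0, -4.07, 161.08], [14.0, -4.13, 151.44]]
line -22.933561 y at x=0 0.8666959
dark -20.970722 y at x=0 -8.811613
```

Both dial checks agree: the nose is at about −22° (line −22.9, bar edge −21.0, tool −21.8) and the tooth at about −22°. On to the slide.

Request:
play_rows(xyz=[[-0.005,-0.0002,-0.02],[-0.005,-0.0002,-0.025],[-0.005,-0.0002,-0.025],[-0.005,-0.0002,-0.025],[-0.005,-0.0002,-0.025],[-0.005,-0.0002,-0.025],[-0.005,-0.0003,-0.02],[-0.0049,-0.0003,-0.018],[0,0,0],[0,0,0]], rot=[[0,0,-0.095],[0,0,-0.095],[0,0,-0.095],[0,0,-0.095],[0,0,-0.095],[0,0,-0.095],[0,0,-0.095],[0,0,-0.095],[0,0,0],[0,0,0]], hand=[0.06,0.06,0.06,0.06,0.06,0.06,0.06,0.06,0.06,0.06], grip_force=40)

```text
time_s: 8.15
eef_pos: [0.487, -0.1204, 0.0318]
tcp_rot: [-3.053, -0.739, 0.003]
contact_force: [0.9, -0.4, 1.1]
finger_gap: 0.0453
```

```bash
cat > st.py <<'E'
from h import *
o=env.observe(); M=R.from_rotvec(o['tcp_rot']).as_matrix(); print(np.round(o['eef_pos'],4),'yang',np.degrees(np.arctan2(M[1,1],M[0,1])),'z',M[:,2].round(4),o['contact_force'],o['torque'],o['joint_pos'].round(2),o['finger_gap'])
E
python3 st.py; python3 - <<'E'
from h import *
S=env.snapshot('side')[0]; T=env.snapshot('top')[0]
a=cv2.resize(S[190:300,220:340],None,fx=3.3,fy=3.3,interpolation=cv2.INTER_CUBIC); b=cv2.resize(T[170:280,270:390],None,fx=3.3,fy=3.3,interpolation=cv2.INTER_CUBIC)
cv2.imwrite('pics/pre.png',np.clip(np.hstack([a,b])*1.3,0,255).astype(np.uint8))
E
```

```text
[ 0.487  -0.1204  0.0318] yang -62.77609607846994 z [-2.e-03  4.e-04 -1.e+00] [ 0.9230901  -0.42644685  1.05206254] [ 0.07304725 -0.00234232  0.01481195] [-0.22  0.7   0.58  2.11 -0.74  0.54 -0.19] 0.045250975052270354
```

View pics/pre.png

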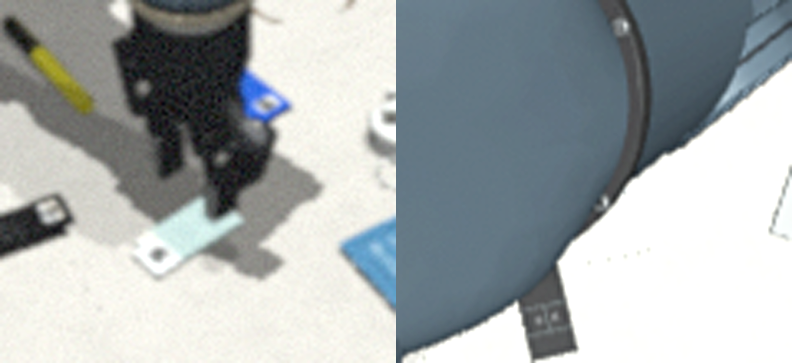

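The side crop shows the fingers straddling the clear half of the slide, with the frosted end at (155,250) free. Descending.

Request:
play_rows(xyz=[[-0.0014,-0.0027,-0.01],[0,0,-0.01],[0,0,-0.006],[0,0,-0.002],[0,0,0],[0,0,0]], rot=[[0,0,-0.009],[0,0,0],[0,0,0],[0,0,0],[0,0,0],[0,0,0]], hand=[0.06,0.06,0.06,0.06,0.06,0.06])

```text
time_s: 8.75
eef_pos: [0.4857, -0.1238, 0.0042]
tcp_rot: [-3.058, -0.719, 0.0]
contact_force: [-0.3, 0.1, -0.6]
finger_gap: 0.0451
```

Request:
play_rows(xyz=[[0,0,-0.0015],[0,0,-0.0015],[0,0,0],[0,0,0]], rot=[[0,0,0],[0,0,0],[0,0,0],[0,0,0]], hand=[0.06,0.06,0.06,0.06])

```text
time_s: 9.08
eef_pos: [0.4858, -0.1237, 0.0013]
tcp_rot: [-3.058, -0.719, -0.0]
contact_force: [1.0, -0.3, 0.1]
finger_gap: 0.0452
```

Request:
play_rows(xyz=[[0,0,-0.0015],[0,0,0],[0,0,0],[0,0,0],[0,0,0],[0,0,0],[0,0,0]], rot=[[0,0,0],[0,0,0],[0,0,0],[0,0,0],[0,0,0],[0,0,0],[0,0,0]], hand=[0.06,-0.05,-0.12,-0.2,-0.5,-1,-1])

```text
time_s: 9.67
eef_pos: [0.4857, -0.1238, 0.0]
tcp_rot: [-3.058, -0.719, -0.0]
contact_force: [-1.4, -0.1, 5.9]
finger_gap: 0.0332
```

Request:
play_rows(xyz=[[0,0,0.005],[0,0,0.01],[0,0,0.02],[0,0,0.02],[0,0,0.02],[0,0,0.02],[0,0,0],[0,0,0]], rot=[[0,0,0],[0,0,0],[0,0,0],[0,0,0],[0,0,0],[0,0,0],[0,0,0],[0,0,0]], hand=[-1,-1,-1,-1,-1,-1,-1,-1])

```text
time_s: 10.33
eef_pos: [0.4864, -0.1237, 0.0961]
tcp_rot: [3.057, 0.72, 0.003]
contact_force: [0.6, 0.5, -0.6]
finger_gap: 0.0335
```

```bash
python3 st.py; python3 - <<'E'
from h import *
S=avg('side',2)
cv2.imwrite('pics/lift.png',np.clip(cv2.resize(S[150:300,200:360],None,fx=3.3,fy=3.3,interpolation=cv2.INTER_CUBIC)*1.3,0,255).astype(np.uint8))
E
```

```text
[ 0.4864 -0.1237  0.0961] yang -63.50379121285964 z [ 2.3e-03 -2.0e-04 -1.0e+00] [ 0.58896237  0.53857604 -0.58938273] [ 0.04109899 -0.02338457  0.01971405] [-0.3   0.61  0.71  2.07 -0.63  0.69 -0.28] 0.03351047292783352
```

View pics/lift.png

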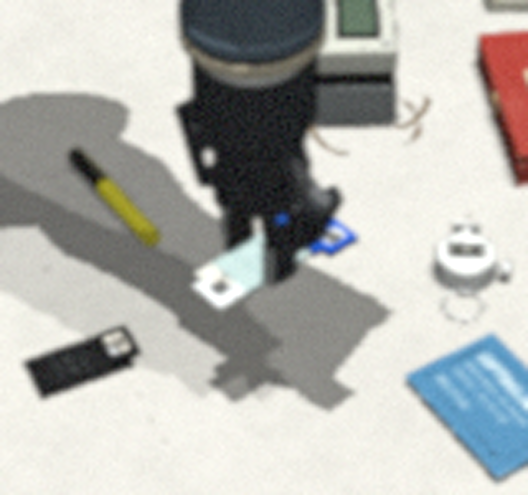

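The slide is held level, with the frosted end free at (220,285). Carrying it to the front of the slot.

Request:
play_rows(xyz=[[-0.0014,0.0151,0],[-0.0014,0.0151,0],[-0.0014,0.0151,0],[-0.0014,0.0151,0],[-0.0014,0.0151,0],[-0.0014,0.0151,0],[-0.0014,0.0151,0],[-0.0014,0.0151,0],[-0.0014,0.0151,0],[-0.0014,0.0151,0],[-0.0014,0.0151,0],[-0.0014,0.0151,0],[-0.0014,0.0151,0],[-0.0014,0.0151,0],[-0.0014,0.0151,0],[-0.0014,0.0151,0],[-0.0014,0.0151,0],[-0.0014,0.0151,0],[-0.0014,0.0151,0],[-0.0014,0.0151,0]], rot=[[0,0,0.11],[0,0,0.11],[0,0,0.11],[0,0,0.11],[0,0,0.11],[0,0,0.11],[0,0,0.11],[0,0,0.11],[0,0,0.11],[0,0,0.11],[0,0,0.11],[0,0,0.11],[0,0,0.11],[0,0,0.11],[0,0,0.11],[0,0,0.11],[0,0,0.11],[0,0,0.11],[0,0,0.11],[0,0,0.11]], hand=[-1,-1,-1,-1,-1,-1,-1,-1,-1,-1,-1,-1,-1,-1,-1,-1,-1,-1,-1,-1])

```text
time_s: 12.1
eef_pos: [0.457, 0.1787, 0.094]
tcp_rot: [-0.738, -3.052, 0.002]
contact_force: [0.0, -0.0, -0.5]
finger_gap: 0.033
```

Request:
play_rows(xyz=[[0,0,0],[0,0,0],[0,0,-0.01],[0,0,-0.01],[0,0,-0.01],[0,0,-0.01],[0,0,-0.01],[0,0,0],[0,0,0]], rot=[[0,0,0.11],[0,0,0.11],[0,0,0.03],[0,0,0],[0,0,0],[0,0,0],[0,0,0],[0,0,0],[0,0,0]], hand=[-1,-1,-1,-1,-1,-1,-1,-1,-1])

```text
time_s: 12.85
eef_pos: [0.457, 0.1778, 0.044]
tcp_rot: [-0.36, -3.119, 0.002]
contact_force: [-0.3, -1.0, -0.4]
finger_gap: 0.0331
```

```bash
python3 st.py; python3 - <<'E'
from h import *
S=avg('side',4);T=avg('top',4);np.savez('avg2.npz',S=S,T=T)
a=cv2.resize(S[110:230,210:330],None,fx=3.3,fy=3.3,interpolation=cv2.INTER_CUBIC); b=cv2.resize(T[120:240,140:260],None,fx=3.3,fy=3.3,interpolation=cv2.INTER_CUBIC)
cv2.imwrite('pics/stand.png',np.clip(np.hstack([a,b])*1.3,0,255).astype(np.uint8))
E
```

```text
[0.457  0.1778 0.044 ] yang 76.83349684446542 z [-2.4e-03 -9.0e-04 -1.0e+00] [-0.32131557 -1.0335819  -0.42217345] [0.06374459 0.01038287 0.04264784] [-0.49  0.58  0.03  2.12 -0.04  0.45  0.92] 0.033121200845757925
```

View pics/stand.png

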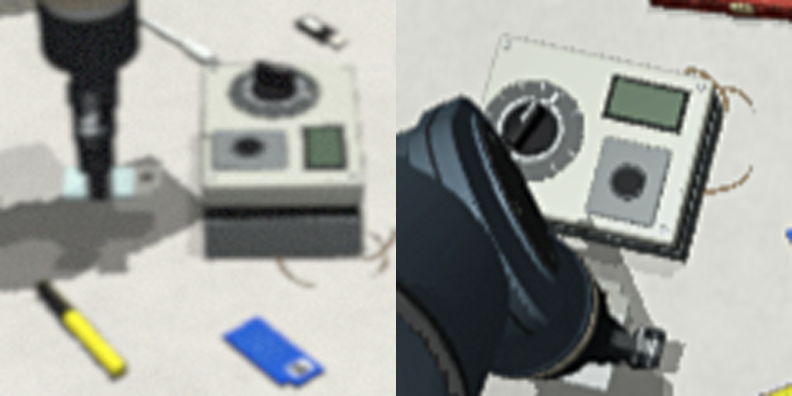

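The side crop shows the slide ahead of the slot with its rear near corner at about (63,197) and its frosted end at about (160,178). I'll overlay the predicted slide and slot to check grip offset and heading.

```bash
python3 - <<'E'
from h import *
S=np.load('avg2.npz')['S']; o=env.observe(); t=o['eef_pos']; b=np.array([-.0005-0,.0025,0])*-1  # robot->side-camera frame
yaw=np.radians(-13.2); ex=np.array([np.cos(yaw),np.sin(yaw),0]);ey=np.array([-ex[1],ex[0],0])
def W(x,y,z): return np.array([t[0],t[1],0])+ex*x+ey*y+np.array([0,0,z])+b
top=[W(x,y,.049) for x,y in((-.028,-.0175),(.040,-.0175),(.040,-.0095),(.048,-.0095),(.048,.0175),(-.028,.0175))]
im=cv2.resize(S[120:200,210:330],None,fx=6.5,fy=6.5,interpolation=cv2.INTER_CUBIC); im=np.clip(im*1.3,0,255).astype(np.uint8)
def dr(P,col): 
    uv=(proj('side',np.array(P))+.5-[210,120])*6.5; cv2.polylines(im,[uv.astype(int)],True,col,1)
dr(top,(0,0,255)); 
c=np.array([.60365,.1824,0])+b; yr=np.radians(-13); rx=np.array([np.cos(yr),np.sin(yr),0]); ry=np.array([-rx[1],rx[0],0])
Q=lambda x,y,z:c+rx*x*1e-3+ry*y*1e-3+[0,0,z*1e-3]
dr([Q(-62,-80,78),Q(62,-80,78),Q(62,80,78),Q(-62,80,78)],(0,200,0)); dr([Q(-62,-80,54),Q(62,-80,54),Q(62,-80,42),Q(-62,-80,42)],(255,0,0))
cv2.imwrite('pics/ov.png',im)
E
```

```text
(no output)
```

View pics/ov.png

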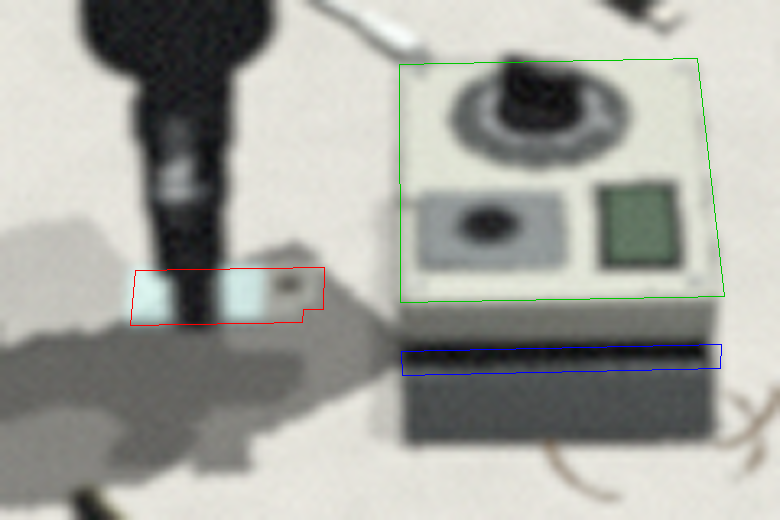

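The overlay matches both the reader and the slide, with the notch at the near (−y) front corner. I'll trim by 1.5 mm left and 1 mm up, then advance in steps.

Request:
play_rows(xyz=[[0.0003,0.0015,0.0012],[0.00487,-0.00113,0],[0.00487,-0.00113,0],[0.00487,-0.00113,0],[0.00487,-0.00113,0],[0.00487,-0.00113,0],[0.0039,-0.0009,0],[0.0029,-0.0007,0],[0.0029,-0.0007,0],[0.0029,-0.0007,0],[0,0,0],[0,0,0]], rot=[[0,0,0.003],[0,0,0],[0,0,0],[0,0,0],[0,0,0],[0,0,0],[0,0,0],[0,0,0],[0,0,0],[0,0,0],[0,0,0],[0,0,0]], hand=[-1,-1,-1,-1,-1,-1,-1,-1,-1,-1,-1,-1])

```text
time_s: 14.25
eef_pos: [0.495, 0.171, 0.0459]
tcp_rot: [-0.355, -3.121, 0.0]
contact_force: [-0.1, -0.1, -0.4]
finger_gap: 0.0335
```

Request:
play_rows(xyz=[[0.0029,-0.0007,0],[0.0029,-0.0007,0],[0.0029,-0.0007,0],[0.0029,-0.0007,0],[0.00195,-0.00045,0],[0,0,0],[0,0,0]], rot=[[0,0,0],[0,0,0],[0,0,0],[0,0,0],[0,0,0],[0,0,0],[0,0,0]], hand=[-1,-1,-1,-1,-1,-1,-1])

```text
time_s: 14.83
eef_pos: [0.5086, 0.1678, 0.0459]
tcp_rot: [-0.355, -3.121, 0.0]
contact_force: [-0.0, 0.1, -0.2]
finger_gap: 0.0336
```

Request:
play_rows(xyz=[[0.001,-0.0002,0],[0.001,-0.0002,0],[0.001,-0.0003,0],[0.001,-0.0002,0],[0,0,0],[0,0,0]], rot=[[0,0,0],[0,0,0],[0,0,0],[0,0,0],[0,0,0],[0,0,0]], hand=[-1,-1,-1,-1,-1,-1])

```text
time_s: 15.33
eef_pos: [0.5126, 0.1669, 0.046]
tcp_rot: [0.355, 3.121, -0.0]
contact_force: [0.2, 0.0, -0.4]
finger_gap: 0.0327
```

Request:
play_rows(xyz=[[0.001,-0.0002,0],[0.001,-0.0002,0],[0,0,0],[0,0,0]], rot=[[0,0,0],[0,0,0],[0,0,0],[0,0,0]], hand=[-1,-1,-1,-1])

```text
time_s: 15.67
eef_pos: [0.5141, 0.1666, 0.0459]
tcp_rot: [-0.355, -3.121, 0.0]
contact_force: [-3.2, 0.9, 0.5]
finger_gap: 0.0334
```

Request:
play_rows(xyz=[[0,0,0],[0.001,-0.0002,0],[0.001,-0.0002,0],[0,0,0],[0,0,0]], rot=[[0,0,0],[0,0,0],[0,0,0],[0,0,0],[0,0,0]], hand=[-1,-1,-1,-1,-1], grip_force=60)

```text
time_s: 16.08
eef_pos: [0.5164, 0.1661, 0.0459]
tcp_rot: [-0.355, -3.121, 0.0]
contact_force: [-3.8, 0.5, -1.0]
finger_gap: 0.0324
```

Request:
play_rows(xyz=[[0.001,-0.0002,0],[0,0,0],[0,0,0]], rot=[[0,0,0],[0,0,0],[0,0,0]], hand=[-1,-1,-1])

```text
time_s: 16.33
eef_pos: [0.5174, 0.1658, 0.0459]
tcp_rot: [-0.355, -3.121, 0.0]
contact_force: [-4.1, 0.3, 0.2]
finger_gap: 0.0325
```

Request:
play_rows(xyz=[[0.001,-0.0002,0],[0,0,0],[0,0,0]], rot=[[0,0,0],[0,0,0],[0,0,0]], hand=[-1,-1,-1])

```text
time_s: 16.58
eef_pos: [0.5184, 0.1657, 0.0459]
tcp_rot: [-0.355, -3.121, 0.0]
contact_force: [-3.9, 0.2, -0.4]
finger_gap: 0.0324
```

Request:
play_rows(xyz=[[0.0007,-0.0002,0],[0,0,0],[0,0,0]], rot=[[0,0,0],[0,0,0],[0,0,0]], hand=[-1,-1,-1])

```text
time_s: 16.83
eef_pos: [0.5185, 0.1656, 0.0458]
tcp_rot: [-0.355, -3.12, 0.001]
contact_force: [-7.2, 1.6, 0.2]
finger_gap: 0.0323
```

Request:
play_rows(xyz=[[0.0004,-0.0001,0],[0,0,0],[0,0,0],[0,0,0],[0,0,0],[0,0,0],[0,0,0],[0,0,0],[0,0,0],[0,0,0],[0,0,0],[0,0,0]], rot=[[0,0,0],[0,0,0],[0,0,0],[0,0,0],[0,0,0],[0,0,0],[0,0,0],[0,0,0],[0,0,0],[0,0,0],[0,0,0],[0,0,0]], hand=[-1,-1,-1,-1,-1,-1,-1,-1,-1,-1,-1,-1])

```text
time_s: 17.83
eef_pos: [0.5185, 0.1656, 0.0458]
tcp_rot: [-0.354, -3.12, 0.001]
contact_force: [-7.1, 0.9, 0.8]
finger_gap: 0.0327
```

```bash
python3 st.py; python3 - <<'E'
from h import *
S=avg('side',4);T=avg('top',4)
a=cv2.resize(S[110:230,210:330],None,fx=3.3,fy=3.3,interpolation=cv2.INTER_CUBIC); b=cv2.resize(T[120:240,140:260],None,fx=3.3,fy=3.3,interpolation=cv2.INTER_CUBIC)
cv2.imwrite('pics/fin.png',np.clip(np.hstack([a,b])*1.3,0,255).astype(np.uint8))
E
```

```text
[0.5185 0.1656 0.0458] yang 77.04236483589162 z [-2.e-03 -2.e-04 -1.e+00] [-7.08415375  0.86762104  0.75605874] [ 0.2176227   1.5747015  -0.02178747] [-0.41  0.62  0.02  1.98 -0.03  0.54  0.98] 0.032704402127872886
```

View pics/fin.png

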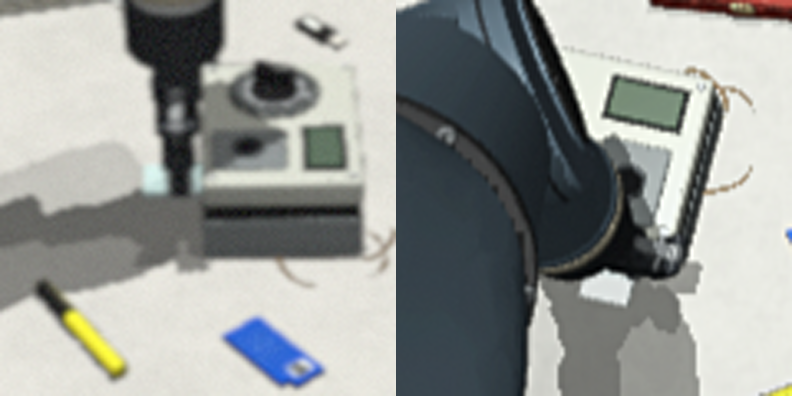

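The final crops show the slide in the slot. Its rear end is at (143,180) and the finger at (178,180), the same 35 px offset as before insertion, so it has not slipped. Handing in.

```bash
python3 - <<'E'
from h import *
env.close_job(); print(env.observe()['contact_force'],env.observe()['eef_pos'])
E
```

```text
the job is handed in; nothing more can be done
the job is handed in; nothing more can be done
```

I set the lamp dial to the steel tab, then put the notched slide into the slot and handed in while still holding it fully home. That took about 18 s of the 64 s allowed.

**Dial:** I pinched the bar and turned it about 84.5° clockwise. The tab measured −22° (about ±1°) from the reader's x axis. The nose came out at −21.8° by the tool angle, −22.9° by the white line and −21.0° by the bar edge. These disagree by up to about 1°. One automatic measurement of the nose line gave −16°; I took it to be spoiled by reflections and the collar and did not use it. The tab measured the same before and after.

**Slide:** It went into the slot frosted end first, label up, with the notch at the front right, and met no side force.
- **Trigger:** it made contact about 24–26 mm in, and the force rose to about 4 N.
- **End wall:** the force then jumped to 7.2 N and the tool stopped moving, with the tip at a calculated 30.8 mm, so the slide is against the end wall and past the key.
- **Hold:** it held steady for a further second at about 7.1 N of push and a 60 N grip setting, and the last picture showed no slip in the fingers.

I did not touch the blank or the look-alikes.

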